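Return the dried-lemon sample baskets to their own plates

TASK

The three sample baskets of dried lemon slices got mixed up: each stands on another one's plate. Using the empty wire rack to park a basket on the way, put each basket centred on the plate of its own shape (round on round, square on square, oblong on oblong, with the oblong basket lying along its plate). Carry them upright, set them down gently rather than dropping them, and leave the jar, the brush and the timer where they are.

Things in the scene. Friction and masses are not known exactly. Their poses are not given: they have to be found in the camera images.
- round_basket_mid (a point): The round basket. Wire basket of dried lemon slices (fixed in it), 84 mm across, rim 45 mm high, 0.25 kg. Over its middle a fixed handle: straight black grip bar along x, 62 mm long, 10 thick (y), 14 tall, its centre 81 mm above the underside; open below it down to the rim, thin posts at its ends. Point: basket centre, 44 mm above the underside, 37 below the bar's centre; z up. Starts on the square plate.
- square_basket_mid (a point): The square basket. Wire basket of dried lemon slices (fixed in it), 80 by 80 mm, sides along x and y, rim 45 mm high, 0.25 kg. Over its middle a fixed handle: straight black grip bar along x, 62 mm long, 10 thick (y), 14 tall, its centre 81 mm above the underside; open below it down to the rim, thin posts at its ends. Point: basket centre, 44 mm above the underside, 37 below the bar's centre; z up. Starts on the oblong plate.
- oblong_basket_mid (a point): The oblong basket. Wire basket of dried lemon slices (fixed in it), 110 mm long (x), 60 wide (y), rim 45 mm high, 0.25 kg. Over its middle a fixed handle: straight black grip bar along x, 62 mm long, 10 thick (y), 14 tall, its centre 81 mm above the underside; open below it down to the rim, thin posts at its ends. Point: basket centre, 44 mm above the underside, 37 below the bar's centre; z up. Starts on the round plate.
- round_plate: Plate of the round basket: white plastic disc, 130 mm across, 10 mm thick, fixed to the bench. Origin: centre of its underside, on the bench; the top is 10 mm higher. z up.
- square_plate: Plate of the square basket: white plastic, 120 by 120 mm, 10 mm thick, fixed to the bench. Origin: centre of its underside, on the bench; x and y along the sides, z up.
- oblong_plate: Plate of the oblong basket: white plastic, 150 mm long (x) by 90 mm wide (y), 10 mm thick, fixed to the bench. Origin: centre of its underside, on the bench; z up.
- wire_rack: Low wire cooling rack of dark steel on four rubber feet, 120 by 120 mm, its top 20 mm above the bench, fixed; empty at the start, the free parking spot. Origin: centre of its footprint, on the bench; x and y along the sides, z up.
- jar_mid (a point): Bystander: closed glass jar with a steel lid, 76 mm across, 120 mm tall, loose. This point: its centre, half-way up.
- brush_grip (a point): Bystander: small flat brush with a wooden handle, about 0.2 m long, lying loose on the bench. This point: on its handle.
- timer: Bystander: flat grey kitchen timer, 65 by 65 by 22 mm, loose on the bench. Origin: centre of its underside.
Mind the look-alikes: they are no part of the job. What is shaped like the round_plate but green is not meant.

How it is judged:
By the outcome, as a careful person would: the job done as asked, in the order asked, and still so for the second after the job is handed in, with the robot touching nothing.
It also fails if it takes over 141 s, if anything falls off the work surface, if the arm or the gripper's body presses on something with over 40 N, if the wrist force passes 120 N, or if a joint passes its speed limit or range.

ROBOT

A 6-joint arm with a two-finger parallel gripper is mounted at the origin on the work surface. World frame = base frame: x ahead of the robot, y to its left, z up, the work surface at z = 0. Lengths are in mm, angles in degrees, forces in N, time in s.
With the tool pointing down it reaches from about 300 to 850 mm from the base axis. Payload 4.2 kg.
Tool frame: the origin (TCP) lies between the finger pads; the fingertips stand 22 mm ahead of it and the grasp point (between the pads) lies 3 mm ahead of it; z points along the fingers, y is the direction in which the jaws open and shut (so a half turn about z gives the same grasp; the last joint's range is limited). The gripper opens to 91 mm and grips with 3 to 60 N. Pads are 32 mm wide; open, the fingers measure 118 mm over their backs; the gripper's body (76 mm by 178 mm) begins 60 mm behind the grasp point.
Start: joints at [66.807, 18.312, 89.639, -0, 72.044, -1.146], TCP at [215.843, 532.966, 235.976] pointing down, gripper open.
Joint ranges: [-177.97, 177.97], [-48.28, 115.42], [12.27, 149.76], [-77.06, 257.06], [2.81, 150.46], [-146.56, 146.56]. Speed limits (degrees/s): [147.25, 147.25, 180, 180, 180, 180].

INTERFACE

Orientations are given as [roll, pitch, yaw] about the fixed x, y, z axes, in that order (R = Rz(yaw) Ry(pitch) Rx(roll)).
In Python, from workcell import telemetry, cams, env gives the robot as it stands.
- The arm moves only by the shell command python3 -m inch 'ROWS' [FORCE]. ROWS is JSON, a list of rows, each an object of numbers: "x", "y", "z": the shift along the tool's x, y, z in cm; "yaw": the turn about the tool's z in units of 5 degrees (1.0 is 5 degrees); "gripper": the gripper's target within -1 to 1 (fully open at 1, half-way at 0, shut at -1). A call has 1 to 12 rows; each row shifts and turns the commanded pose from where the row before left it, along the tool's axes as they then stand; what a row does not reach is not made up. A row lasts 1/12 s, in which the tool goes at most 41.7 mm and 7.16 degrees, less where a joint would pass 70% of its speed; a pose out of reach is approached as far as the arm can. A call is refused whole if a number of a shift passes 4.17 or a number of a turn 1, either way. A call with a gripper value outside its range is refused whole. The fingers move at their own pace and stop on an object; FORCE is the grip in N (left out, the last holds). Time passes only in rows, so rows that do not move let the fingers close. It gives the time, the measured TCP pose, the force and the opening at its end, in the units of the state.
- telemetry.state(): the state, without advancing time (a new reading comes with each control period).
- cams.grab_frame(name): name is "scene" or "top"; returns a dict with "pixels" (480x640x3 uint8, red, green, blue), "mtx" (3x3 intrinsics, pixels), "rvec" (rotation vector, rad) and "tvec" (3), from world to camera coordinates, as OpenCV has them. Camera axes: x right, y down, z forward; pixel columns grow to the right and rows downward; lengths in mm; the calibration is good to about 2 mm. A picture is of the moment at which its call begins. There is no depth.
- env.job_done(): hands the job in, once; it reports no verdict.
The state is a dict: "time_s": time; "qpos": joint angles; "qvel": joint speeds; "effort": joint torques, N m; "ee_pos": TCP position; "ee_rot": TCP orientation; "force": force on the tool from outside, world axes, zero at the start; "torque": the same for the moment, N m; "gripper_width": finger opening in mm.
Only numpy, scipy, OpenCV 4.12 (cv2) and the standard library are available. Lean on these libraries where they do the work, as an engineer would, in place of code of your own. Each camera call takes 0.05 s, during which the arm holds its last target. There are 200 camera calls.

## Working session

There is one attempt and no reset: what is moved stays moved. The work goes in short steps, Python scripts to look and compute and a shell command to move; the robot and the scene stay as the last step left them, time stands still between calls to the robot, and variables do not carry over. Pictures are saved under pics/ and viewed, about 12 in all and at most 16, crops included, and the job is handed in when it is done.

```bash
mkdir -p pics; python3 - <<'E'
from workcell import telemetry, cams
import cv2,numpy as np
print(telemetry.state())
for n in("scene","top"):
    f=cams.grab_frame(n);cv2.imwrite(f"pics/{n}0.png",f["pixels"][:,:,::-1])
    R=cv2.Rodrigues(np.array(f["rvec"],float))[0];print(n,f["mtx"],(-R.T@np.array(f["tvec"]).ravel()),R)
E
```

```text
{'time_s': 0.0, 'qpos': array([ 6.68070730e+01,  1.83512155e+01,  8.97062085e+01, -1.30938965e-03,
        7.20406609e+01, -1.14499699e+00]), 'qvel': array([ 0.08271986,  0.08856193,  0.05242455,  0.00905363, -0.02099764,
        0.07473745]), 'effort': array([-3.37412994e-04, -4.12457013e+01, -2.31975013e+01,  7.27580767e-02,
        4.56264953e-02, -1.32652704e-04]), 'ee_pos': array([215.66485641, 532.53862842, 235.12582402]), 'ee_rot': array([-1.79901910e+02, -7.15344485e-04,  1.57952474e+02]), 'force': array([0.12820785, 0.17861552, 0.50743811]), 'torque': array([-0.03369042,  0.06394837, -0.00455864]), 'gripper_width': 91.44305870349807}
scene [[452.1670255    0.         318.44304768]
 [  0.         452.1670255  239.02234069]
 [  0.           0.           1.        ]] [ 927.1373667 -538.6765173  854.8831996] [[ 8.38040539e-01  5.45607462e-01 -7.42857371e-04]
 [ 4.16518399e-01 -6.40640954e-01 -6.45051619e-01]
 [-3.52420881e-01  5.40269992e-01 -7.64138638e-01]]
top [[597.06508255   0.         318.10517435]
 [  0.         597.06508255 229.43426644]
 [  0.           0.           1.        ]] [ 432.77882568   -3.32607568 1158.40487035] [[ 0.01799223 -0.99956794 -0.02324267]
 [-0.99488419 -0.01558701 -0.09981227]
 [ 0.09940686  0.02491961 -0.99473478]]
```

View pics/top0.png

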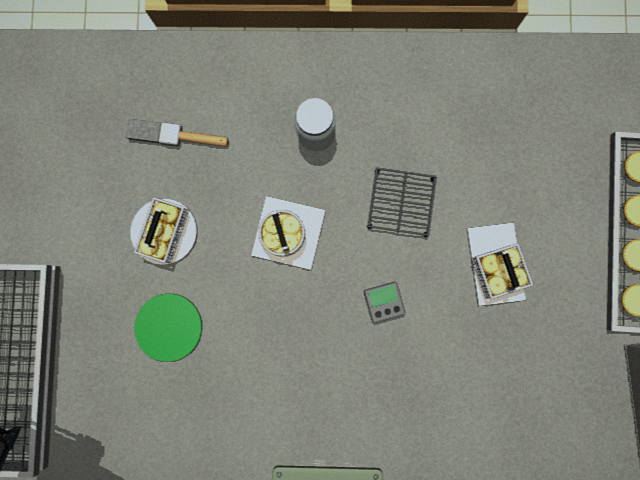

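View pics/scene0.png

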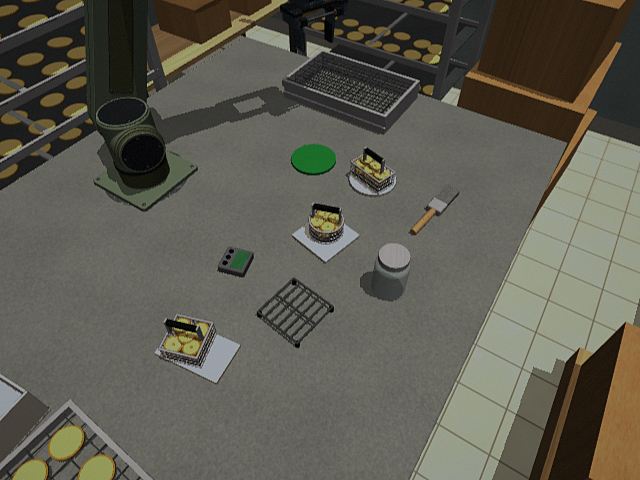

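```bash
cat > h.py <<'E'
import cv2,numpy as np
from workcell import telemetry,cams
def ray(f,uv,z):
    R=cv2.Rodrigues(np.array(f["rvec"],float))[0];t=np.array(f["tvec"],float).ravel()
    c=-R.T@t;uv=np.atleast_2d(uv).astype(float)
    d=np.c_[uv,np.ones(len(uv))]@np.linalg.inv(f["mtx"]).T@R
    return (c+d*((z-c[2])/d[:,2])[:,None])[:,:2]
def proj(f,P): return cv2.projectPoints(np.array(P,float).reshape(-1,1,3),np.array(f["rvec"],float),np.array(f["tvec"],float),np.array(f["mtx"]),None)[0][:,0]
def roi(m,b):
    o=np.zeros_like(m);x0,y0,x1,y1=b;o[y0:y1,x0:x1]=m[y0:y1,x0:x1];return o
def pts(m,n=1,largest=True):
    c=cv2.findContours(m,cv2.RETR_EXTERNAL,cv2.CHAIN_APPROX_NONE)[0]
    c=sorted(c,key=cv2.contourArea)[-n:]
    return np.vstack(c)[:,0]
def rect(P):  # centre, long side, short, angle of long side mod 180
    (c,(w,h),a)=cv2.minAreaRect(P.astype(np.float32))
    if w<h:w,h,a=h,w,a+90
    return np.round([*c,w,h,(a+90)%180-90],1)
def bar(f,b,z):
    g=f["pixels"].max(2); m=roi((g<40).astype(np.uint8)*255,b)
    return rect(ray(f,pts(m),z))
E
python3 - <<'E'
from h import *
f=cams.grab_frame("top");s=cams.grab_frame("scene")
for n,b,b2 in(("obl",(140,205,175,250),(355,140,390,170)),("rnd",(262,210,300,255),(308,198,345,220)),("sq",(490,245,525,295),(160,310,206,340))):
    print(n,"bar",bar(f,b,91),bar(s,b2,91))
hsv=cv2.cvtColor(f["pixels"],cv2.COLOR_RGB2HSV)
w=((hsv[...,2]>170)&(hsv[...,1]<35)).astype(np.uint8)*255
big=cv2.resize(f["pixels"][190:315,115:545],None,fx=1.86,fy=1.86,interpolation=cv2.INTER_CUBIC)
wm=cv2.resize(w[190:315,115:545],None,fx=1.86,fy=1.86);cv2.imwrite("pics/m1.png",np.vstack([big[:,:,::-1],cv2.merge([wm]*3)]))
for n,b in(("rplate",(120,190,205,275)),("splate",(245,190,330,275)),("oplate",(460,215,535,312))):
    P=ray(f,cv2.findNonZero(roi(w,b))[:,0],10)
    print(n,rect(P),cv2.minEnclosingCircle(P.astype(np.float32)))
v=roi((hsv[...,2]<70).astype(np.uint8)*255,(360,160,445,245))
print("rack",rect(ray(f,pts(v,1),18)))
print("jar,",ray(f,(314,114),120),"timer",ray(f,(385,300),22),"green",ray(f,(168,327),0))
E
```

```text
obl bar [538.1 321.1  66.2  15.  -15.5] [542.1 307.2  82.5  43.7 -15.6]
rnd bar [537.7  93.   58.5   8.2  17.7] [536.3  89.1  62.8  24.5  26.7]
sq bar [ 470.5 -315.8   61.6   18.5   15.6] [ 473.7 -327.5   63.7   24.5   18.7]
rplate [541.  327.2 127.6 125.6  78.6] ((540.3530883789062, 330.30426025390625), 66.7914810180664)
splate [541.3  83.9 119.7 118.7  77.5] ((541.7249755859375, 84.42742919921875), 82.38960266113281)
oplate [ 488.8 -324.3  148.5  105.2    8. ] ((487.67388916015625, -315.06658935546875), 85.11971282958984)
rack [ 642.9 -192.8   21.1    8.8   -7.1]
jar, [[743.28553588  33.73256976]] timer [[ 414.58037534 -103.45321428]] green [[354.77287527 312.05289807]]
```

View pics/m1.png

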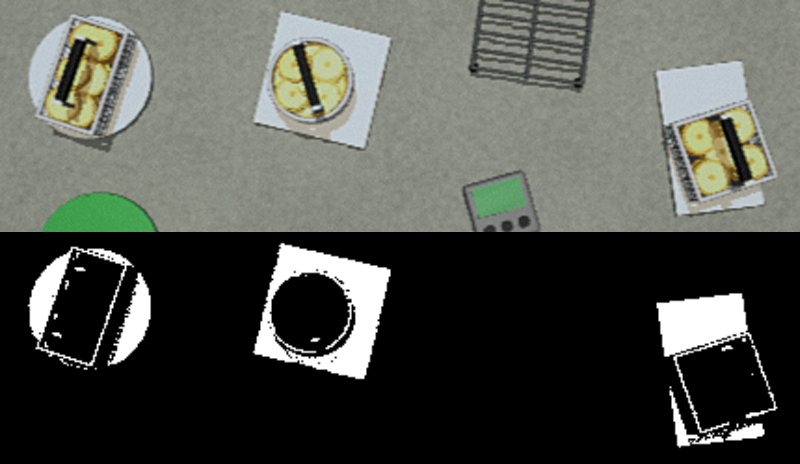

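```bash
python3 - <<'E'
from h import *
f=cams.grab_frame("top");s=cams.grab_frame("scene")
def q(l): return np.array(l)/1.86+[115,190]
P=ray(f,q([(657,70),(742,62),(764,207),(677,215)]),10);print("oplate",rect(P),P.mean(0))
P=ray(f,q([(672,127),(748,103),(777,182),(700,203)]),55);print("sqrim",rect(P),P.mean(0))
P=ray(f,q([(72,15),(132,27),(98,135),(37,124)]),55);print("oblrim",rect(P),P.mean(0))
hsv=cv2.cvtColor(f["pixels"],cv2.COLOR_RGB2HSV)
w=((hsv[...,2]>170)&(hsv[...,1]<35)).astype(np.uint8)*255
wo=cv2.morphologyEx(w,cv2.MORPH_OPEN,np.ones((3,3),np.uint8))
for n,b in(("rplate",(120,190,205,275)),("oplate",(460,215,535,312))):
    P=ray(f,cv2.findNonZero(roi(wo,b))[:,0],10);print(n,rect(P),cv2.minEnclosingCircle(P.astype(np.float32)))
v=roi((hsv[...,2]<75).astype(np.uint8)*255,(360,160,445,245))
P=ray(f,cv2.findNonZero(cv2.morphologyEx(v,cv2.MORPH_OPEN,np.ones((2,2),np.uint8)))[:,0],18);print("rack",rect(P))
for T in(25,32):
  for n,b in(("obl",(140,205,175,250)),("rnd",(262,210,300,255)),("sq",(490,245,525,295))):
    m=roi((f["pixels"].max(2)<T).astype(np.uint8)*255,b);m=cv2.morphologyEx(m,cv2.MORPH_OPEN,np.ones((3,3),np.uint8));print(T,n,rect(ray(f,pts(m),93)))
a=cv2.resize(f["pixels"][195:275,130:200],None,fx=5,fy=5,interpolation=cv2.INTER_NEAREST)
b=cv2.resize(f["pixels"][235:315,465:535],None,fx=5,fy=5,interpolation=cv2.INTER_NEAREST)
cv2.imwrite("pics/m2.png",np.hstack([a,b])[:,:,::-1])
E
```

```text
oplate [ 486.2 -316.9  151.4   88.7    7.4] [ 486.18470492 -316.70752355]
sqrim [ 468.2 -318.3   83.    78.9   19.3] [ 468.99365485 -318.23011857]
oblrim [536.4 318.9 120.   62.4 -15.2] [536.76819447 318.74134899]
rplate [549.  325.1 127.9 109.1  75.2] ((539.8955688476562, 327.6405944824219), 64.38231658935547)
oplate [ 487.6 -316.1  148.5   88.5    8.1] ((487.9708251953125, -315.087158203125), 84.89827728271484)
rack [ 599.  -135.5  117.6  117.3   -7.7]Traceback (most recent call last):
  File "<stdin>", line 16, in <module>
  File "h.py", line 14, in pts
    return np.vstack(c)[:,0]
           ~~~~~~~~~^^^
    return _nx.concatenate(arrs, 0, dtype=dtype, casting=casting)
           ~~~~~~~~~~~~~~~^^^^^^^^^^^^^^^^^^^^^^^^^^^^^^^^^^^^^^^
ValueError: need at least one array to concatenate
```

```bash
cat >> h.py <<'E'
def go(x,y,z,yaw,cur=None):
    """total tool shift (cm) in the present tool axes (do shifts before turning), turn in 5-deg units"""
    s=telemetry.state();p=np.array(s["ee_pos"]);a=s["ee_rot"][2]
    if cur: p,a=np.array(cur[:3],float),cur[3]
    c,n=np.cos(np.radians(a)),np.sin(np.radians(a));d=(np.array([x,y,z])-p)/10
    t=(a-yaw+180)%360-180
    print("shift",np.round([d[0]*c+d[1]*n,d[0]*n-d[1]*c,-d[2]],2),"turn",round(t/5,2),"from",np.round(p,1),round(a,1))
E
python3 -c "
from h import *
go(537,319.5,236,164.6,(215.84,532.97,235.98,157.95))"
```

```text
shift [-37.78  -7.73  -0.  ] turn -1.33 from [215.8 533.  236. ] 157.9
```

```bash
python3 -m inch '[{"x":-1.5,"y":-0.3},{"x":-3,"y":-0.6},{"x":-3.5,"y":-0.7},{"x":-3.5,"y":-0.7},{"x":-3.5,"y":-0.7},{"x":-3.5,"y":-0.7},{"x":-3.5,"y":-0.7},{"x":-3.5,"y":-0.7},{"x":-3.5,"y":-0.7},{"x":-3.5,"y":-0.7},{"x":-3,"y":-0.7},{"x":-1.78,"y":-0.53}]'; python3 -m inch '[{"yaw":-0.66},{"yaw":-0.67},{},{},{}]'; python3 - <<'E'
from h import *
go(537,319.5,130,164.6)
s=cams.grab_frame("scene");t=cams.grab_frame("top")
a=cv2.resize(s["pixels"][90:240,300:460],None,fx=2.5,fy=2.5);b=cv2.resize(t["pixels"][180:330,100:260],None,fx=2.5,fy=2.5)
cv2.imwrite("pics/a1.png",np.hstack([a,b])[:,:,::-1])
E
```

```text
shift [-37.78  -7.72  10.57] turn -1.33 from [215.8 532.8 235.7] 158.0invalid input
invalid input
```

View pics/a1.png

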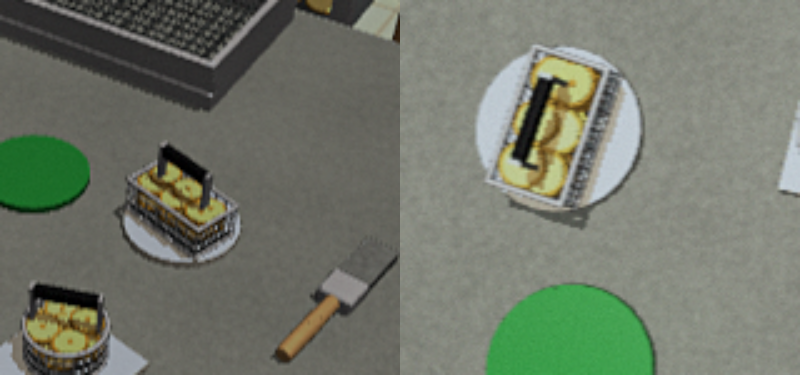

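```bash
python3 -m inch '[{"x":-1.5,"y":-0.3,"z":0,"yaw":0,"gripper":1},{"x":-3,"y":-0.6,"z":0,"yaw":0,"gripper":1},{"x":-3.5,"y":-0.7,"z":0,"yaw":0,"gripper":1},{"x":-3.5,"y":-0.7,"z":0,"yaw":0,"gripper":1},{"x":-3.5,"y":-0.7,"z":0,"yaw":0,"gripper":1},{"x":-3.5,"y":-0.7,"z":0,"yaw":0,"gripper":1},{"x":-3.5,"y":-0.7,"z":0,"yaw":0,"gripper":1},{"x":-3.5,"y":-0.7,"z":0,"yaw":0,"gripper":1},{"x":-3.5,"y":-0.7,"z":0,"yaw":0,"gripper":1},{"x":-3.5,"y":-0.7,"z":0,"yaw":0,"gripper":1},{"x":-3,"y":-0.7,"z":0,"yaw":0,"gripper":1},{"x":-1.78,"y":-0.53,"z":0,"yaw":0,"gripper":1}]' ; python3 -c "
from h import *
f=cams.grab_frame('top');print(ray(f,(153.4,229),91))
go(537,319.5,130,164.6)"
```

```text
time_s: 1.4
ee_pos: [535.1, 319.3, 235.7]
ee_rot: [180.0, 0.1, 157.8]
force: [-0.7, 0.1, -0.4]
gripper_width: 90.9
[[535.56845693 321.42594635]]
shift [ 0.05  0.18 10.56] turn -1.37 from [536.8 317.7 235.6] 157.7
```

```bash
python3 -m inch '[{"x":0,"y":0.1,"z":1.5,"yaw":-0.67,"gripper":1},{"x":0,"y":0,"z":2.5,"yaw":-0.67,"gripper":1},{"x":0,"y":0,"z":2.5,"yaw":0,"gripper":1},{"x":0,"y":0,"z":2.5,"yaw":0,"gripper":1},{"x":0,"y":0,"z":1.5,"yaw":0,"gripper":1},{"x":0,"y":0,"z":0,"yaw":0,"gripper":1},{"x":0,"y":0,"z":0,"yaw":0,"gripper":1}]' ; python3 - <<'E'
from h import *
s=cams.grab_frame("scene");t=cams.grab_frame("top")
go(537,319.5,94,164.6)
print(proj(t,[[537,320,91]]),proj(s,[[537,320,91]]))
a=cv2.resize(s["pixels"][90:240,300:460],None,fx=2.5,fy=2.5);b=cv2.resize(t["pixels"][160:310,80:240],None,fx=2.5,fy=2.5)
cv2.imwrite("pics/a2.png",np.hstack([a,b])[:,:,::-1])
E
```

```text
time_s: 2.03
ee_pos: [532.3, 322.4, 130.5]
ee_rot: [-179.9, -0.1, 164.7]
force: [-0.2, -0.9, 0.4]
gripper_width: 91.6
shift [-0.43 -0.24  3.84] turn 0.01 from [533.4 323.  132.4] 164.7
[[154.21834593 228.22511278]] [[372.66576017 155.13832203]]
```

View pics/a2.png

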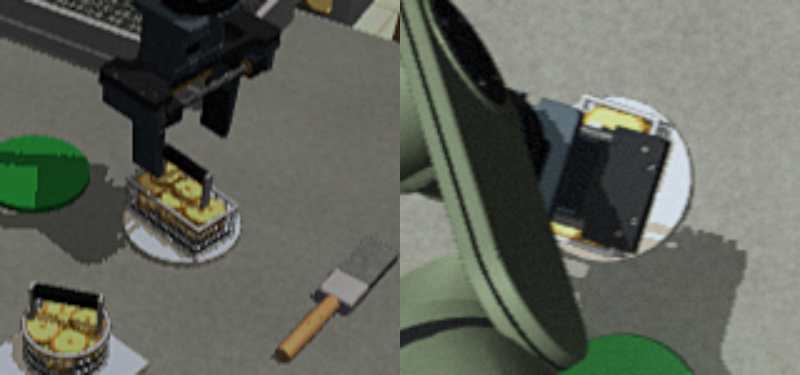

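```bash
python3 - <<'E'
from h import *
for i in range(6):
    cams.grab_frame("scene");s=telemetry.state();print(s["time_s"],np.round(s["ee_pos"],1),np.round(s["ee_rot"],2),np.round(s["qpos"],2),np.round(s["qvel"],2))
E
```

```text
2.1833 [533.6 323.  132.7] [1.7987e+02 1.3000e-01 1.6466e+02] [ 30.13  26.96  91.59   0.    61.26 -44.54] [-0.17 -0.31  0.12 -0.12 -0.17 -0.  ]
2.2333 [533.5 322.9 132.7] [1.7986e+02 1.3000e-01 1.6466e+02] [ 3.013e+01  2.696e+01  9.160e+01  1.000e-02  6.126e+01 -4.454e+01] [-0.07 -0.03  0.35 -0.01 -0.14  0.1 ]
2.2833 [533.4 322.8 132.6] [1.7987e+02 1.2000e-01 1.6466e+02] [ 3.012e+01  2.696e+01  9.162e+01  1.000e-02  6.125e+01 -4.454e+01] [-0.07  0.11  0.37 -0.06 -0.14 -0.02]
2.3333 [533.3 322.7 132.3] [1.7990e+02 1.0000e-01 1.6465e+02] [ 3.012e+01  2.697e+01  9.164e+01  1.000e-02  6.125e+01 -4.454e+01] [-0.02  0.29  0.47 -0.03 -0.08  0.02]
2.3833 [533.1 322.6 132. ] [1.7992e+02 8.0000e-02 1.6465e+02] [ 30.12  26.98  91.66   0.    61.25 -44.54] [-0.01  0.28  0.34 -0.08 -0.12  0.03]
2.4333 [533.  322.5 131.8] [1.7993e+02 6.0000e-02 1.6465e+02] [ 3.012e+01  2.699e+01  9.168e+01  1.000e-02  6.124e+01 -4.454e+01] [-0.04  0.28  0.25 -0.07  0.02 -0.02]
```

```bash
python3 -m inch '[{"x":-0.4,"y":-0.13,"z":1,"yaw":0,"gripper":1},{"x":0,"y":0,"z":1.2,"yaw":0,"gripper":1},{"x":0,"y":0,"z":1.0,"yaw":0,"gripper":1},{"x":0,"y":0,"z":0.5,"yaw":0,"gripper":1},{"x":0,"y":0,"z":0,"yaw":0,"gripper":1},{"x":0,"y":0,"z":0,"yaw":0,"gripper":1},{"x":0,"y":0,"z":0,"yaw":0,"gripper":1},{"x":0,"y":0,"z":0,"yaw":0,"gripper":1},{"x":0,"y":0,"z":0,"yaw":0,"gripper":1}]' 30; python3 - <<'E'
from h import *
go(536.5,320.2,94,164.6)
s=cams.grab_frame("scene")
cv2.imwrite("pics/a3.png",cv2.resize(s["pixels"][90:240,300:460],None,fx=3,fy=3)[:,:,::-1])
E
```

```text
time_s: 3.18
ee_pos: [536.6, 320.2, 94.6]
ee_rot: [179.9, 0.1, 164.7]
force: [0.5, -0.5, -0.4]
gripper_width: 90.9
shift [ 0.01 -0.    0.06] turn 0.01 from [536.6 320.2  94.6] 164.7
```

View pics/a3.png

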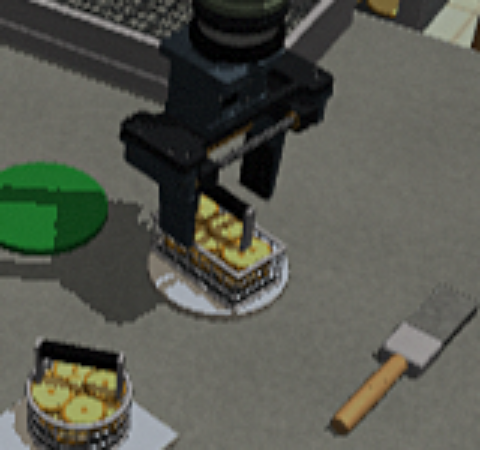

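Fingers straddle the bar at (225,200) in the crop; closing.

```bash
python3 -m inch '[{"x":0,"y":0,"z":0,"yaw":0,"gripper":-1},{"x":0,"y":0,"z":0,"yaw":0,"gripper":-1},{"x":0,"y":0,"z":0,"yaw":0,"gripper":-1},{"x":0,"y":0,"z":0,"yaw":0,"gripper":-1},{"x":0,"y":0,"z":0,"yaw":0,"gripper":-1},{"x":0,"y":0,"z":0,"yaw":0,"gripper":-1},{"x":0,"y":0,"z":0,"yaw":0,"gripper":-1},{"x":0,"y":0,"z":0,"yaw":0,"gripper":-1},{"x":0,"y":0,"z":0,"yaw":0,"gripper":-1},{"x":0,"y":0,"z":0,"yaw":0,"gripper":-1}]' 30
python3 -m inch '[{"x":0,"y":0,"z":0,"yaw":0,"gripper":-1},{"x":0,"y":0,"z":0,"yaw":0,"gripper":-1},{"x":0,"y":0,"z":0,"yaw":0,"gripper":-1},{"x":0,"y":0,"z":0,"yaw":0,"gripper":-1}]'
```

```text
time_s: 4.07
ee_pos: [536.3, 320.0, 93.9]
ee_rot: [180.0, -0.0, 164.7]
force: [-0.3, -0.1, -0.6]
gripper_width: 27.5
time_s: 4.4
ee_pos: [535.9, 319.8, 93.5]
ee_rot: [-180.0, -0.0, 164.7]
force: [0.7, 0.0, -0.7]
gripper_width: 10.1
```

```bash
python3 -m inch '[{"x":0,"y":0,"z":0,"yaw":0,"gripper":-1},{"x":0,"y":0,"z":0,"yaw":0,"gripper":-1},{"x":0,"y":0,"z":-0.3,"yaw":0,"gripper":-1},{"x":0,"y":0,"z":-0.7,"yaw":0,"gripper":-1},{"x":0,"y":0,"z":-1.5,"yaw":0,"gripper":-1},{"x":0,"y":0,"z":-2,"yaw":0,"gripper":-1},{"x":0,"y":0,"z":-2,"yaw":0,"gripper":-1},{"x":0,"y":0,"z":-2,"yaw":0,"gripper":-1},{"x":0,"y":0,"z":-2,"yaw":0,"gripper":-1},{"x":0,"y":0,"z":-1.5,"yaw":0,"gripper":-1},{"x":0,"y":0,"z":-1,"yaw":0,"gripper":-1},{"x":0,"y":0,"z":0,"yaw":0,"gripper":-1}]'
python3 -c "
from h import *
go(599,-135.5,224,172.3)"
```

```text
time_s: 5.4
ee_pos: [537.3, 320.6, 227.0]
ee_rot: [179.8, 0.2, 164.7]
force: [0.4, -0.1, -2.9]
gripper_width: 9.7
shift [-18.02 -42.35   0.3 ] turn -1.53 from [537.3 320.6 227. ] 164.7
```

```bash
python3 -m inch '[{"x":-0.34,"y":-0.8,"z":0,"yaw":0,"gripper":-1},{"x":-0.68,"y":-1.6,"z":0,"yaw":0,"gripper":-1},{"x":-0.94,"y":-2.2,"z":0,"yaw":0,"gripper":-1},{"x":-0.94,"y":-2.2,"z":0,"yaw":0,"gripper":-1},{"x":-0.94,"y":-2.2,"z":0,"yaw":0,"gripper":-1},{"x":-0.94,"y":-2.2,"z":0,"yaw":0,"gripper":-1},{"x":-0.94,"y":-2.2,"z":0,"yaw":0,"gripper":-1},{"x":-0.94,"y":-2.2,"z":0,"yaw":0,"gripper":-1},{"x":-0.94,"y":-2.2,"z":0,"yaw":0,"gripper":-1},{"x":-0.94,"y":-2.2,"z":0,"yaw":0,"gripper":-1},{"x":-0.94,"y":-2.2,"z":0,"yaw":0,"gripper":-1},{"x":-0.94,"y":-2.2,"z":0,"yaw":0,"gripper":-1}]' >/dev/null
python3 -m inch '[{"x":-0.94,"y":-2.2,"z":0,"yaw":0,"gripper":-1},{"x":-0.94,"y":-2.2,"z":0,"yaw":0,"gripper":-1},{"x":-0.94,"y":-2.2,"z":0,"yaw":0,"gripper":-1},{"x":-0.94,"y":-2.2,"z":0,"yaw":0,"gripper":-1},{"x":-0.94,"y":-2.2,"z":0,"yaw":0,"gripper":-1},{"x":-0.94,"y":-2.2,"z":0,"yaw":0,"gripper":-1},{"x":-0.94,"y":-2.2,"z":0,"yaw":0,"gripper":-1},{"x":-0.68,"y":-1.6,"z":0,"yaw":0,"gripper":-1},{"x":-0.34,"y":-0.95,"z":0,"yaw":-0.5,"gripper":-1},{"x":0,"y":0,"z":0,"yaw":-0.5,"gripper":-1},{"x":0,"y":0,"z":0,"yaw":-0.5,"gripper":-1}]' >/dev/null
python3 -m inch '[{"x":0,"y":0,"z":0,"yaw":0,"gripper":-1},{"x":0,"y":0,"z":0,"yaw":0,"gripper":-1},{"x":0,"y":0,"z":0,"yaw":0,"gripper":-1},{"x":0,"y":0,"z":0,"yaw":0,"gripper":-1},{"x":0,"y":0,"z":0,"yaw":0,"gripper":-1}]' 
python3 - <<'E'
from h import *
go(599,-135.5,104.5,172.3)
s=cams.grab_frame("scene");t=cams.grab_frame("top")
a=cv2.resize(s["pixels"][150:400,180:430],None,fx=1.6,fy=1.6);b=cv2.resize(t["pixels"][100:350,280:530],None,fx=1.6,fy=1.6)
cv2.imwrite("pics/a4.png",np.hstack([a,b])[:,:,::-1])
E
```

```text
time_s: 7.73
ee_pos: [597.8, -136.0, 223.7]
ee_rot: [180.0, -0.0, 172.1]
force: [0.1, -0.8, -2.5]
gripper_width: 10.1
shift [-0.11  0.06 11.92] turn -0.03 from [ 597.8 -136.   223.7] 172.1
```

View pics/a4.png

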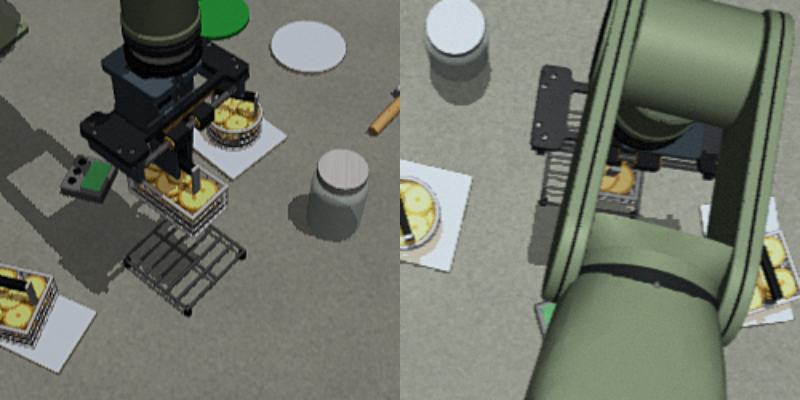

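```bash
python3 -m inch '[{"x":-0.1,"y":0.05,"z":1,"yaw":0,"gripper":-1},{"x":0,"y":0,"z":1.8,"yaw":0,"gripper":-1},{"x":0,"y":0,"z":1.8,"yaw":0,"gripper":-1},{"x":0,"y":0,"z":1.8,"yaw":0,"gripper":-1},{"x":0,"y":0,"z":1.8,"yaw":0,"gripper":-1},{"x":0,"y":0,"z":1.5,"yaw":0,"gripper":-1},{"x":0,"y":0,"z":0.9,"yaw":0,"gripper":-1},{"x":0,"y":0,"z":0.5,"yaw":0,"gripper":-1},{"x":0,"y":0,"z":0.3,"yaw":0,"gripper":-1},{"x":0,"y":0,"z":0,"yaw":0,"gripper":-1},{"x":0,"y":0,"z":0,"yaw":0,"gripper":-1},{"x":0,"y":0,"z":0,"yaw":0,"gripper":-1}]'
python3 -m inch '[{"x":0,"y":0,"z":0,"yaw":0,"gripper":-1},{"x":0,"y":0,"z":0,"yaw":0,"gripper":-1},{"x":0,"y":0,"z":0,"yaw":0,"gripper":-1},{"x":0,"y":0,"z":0,"yaw":0,"gripper":-1}]'
```

```text
time_s: 8.83
ee_pos: [599.6, -135.9, 110.9]
ee_rot: [-180.0, 0.1, 172.2]
force: [-0.6, 0.2, -2.0]
gripper_width: 10.0
time_s: 9.17
ee_pos: [599.1, -135.7, 110.2]
ee_rot: [180.0, 0.0, 172.2]
force: [0.2, 0.5, -2.8]
gripper_width: 9.8
```

```bash
python3 -m inch '[{"x":0,"y":0,"z":0.2,"yaw":0,"gripper":-1},{"x":0,"y":0,"z":0.2,"yaw":0,"gripper":-1},{"x":0,"y":0,"z":0.1,"yaw":0,"gripper":-1},{"x":0,"y":0,"z":0.05,"yaw":0,"gripper":-1},{"x":0,"y":0,"z":0,"yaw":0,"gripper":-1},{"x":0,"y":0,"z":0,"yaw":0,"gripper":-1},{"x":0,"y":0,"z":0,"yaw":0,"gripper":-1},{"x":0,"y":0,"z":0,"yaw":0,"gripper":-1}]'
python3 -m inch '[{"x":0,"y":0,"z":0.1,"yaw":0,"gripper":-1},{"x":0,"y":0,"z":0.05,"yaw":0,"gripper":-1},{"x":0,"y":0,"z":0,"yaw":0,"gripper":-1},{"x":0,"y":0,"z":0,"yaw":0,"gripper":-1},{"x":0,"y":0,"z":0,"yaw":0,"gripper":-1},{"x":0,"y":0,"z":0,"yaw":0,"gripper":-1}]'
```

```text
time_s: 9.83
ee_pos: [599.1, -135.7, 104.5]
ee_rot: [180.0, 0.0, 172.2]
force: [0.7, -0.2, -3.1]
gripper_width: 9.8
time_s: 10.33
ee_pos: [599.3, -135.7, 103.5]
ee_rot: [180.0, 0.1, 172.1]
force: [-0.5, 0.9, 3.6]
gripper_width: 10.0
```

```bash
python3 -m inch '[{"x":0,"y":0,"z":0,"yaw":0,"gripper":0},{"x":0,"y":0,"z":0,"yaw":0,"gripper":0},{"x":0,"y":0,"z":0,"yaw":0,"gripper":0},{"x":0,"y":0,"z":0,"yaw":0,"gripper":0},{"x":0,"y":0,"z":0,"yaw":0,"gripper":0},{"x":0,"y":0,"z":0,"yaw":0,"gripper":0},{"x":0,"y":0,"z":-0.3,"yaw":0,"gripper":1},{"x":0,"y":0,"z":-2,"yaw":0,"gripper":1},{"x":0,"y":0,"z":-3,"yaw":0,"gripper":1},{"x":0,"y":0,"z":-3,"yaw":0,"gripper":1},{"x":0,"y":0,"z":-2,"yaw":0,"gripper":1},{"x":0,"y":0,"z":0,"yaw":0,"gripper":1}]'
python3 -c "
from h import *
go(537,92.5,200,17.5)"
```

```text
time_s: 11.33
ee_pos: [601.5, -136.4, 211.5]
ee_rot: [-179.9, 0.6, 172.2]
force: [1.3, -0.9, 0.7]
gripper_width: 83.3
shift [ 9.52 21.79  1.15] turn 30.93 from [ 601.5 -136.4  211.5] 172.2
```

```bash
python3 -m inch '[{"x":0.5,"y":1.09,"z":0,"yaw":0,"gripper":1},{"x":1,"y":2.3,"z":0,"yaw":0,"gripper":1},{"x":1.3,"y":3,"z":0,"yaw":0,"gripper":1},{"x":1.3,"y":3,"z":0,"yaw":0,"gripper":1},{"x":1.3,"y":3,"z":0,"yaw":0,"gripper":1},{"x":1.3,"y":3,"z":0,"yaw":0,"gripper":1},{"x":1.3,"y":3,"z":0,"yaw":0,"gripper":1},{"x":1,"y":2.3,"z":0,"yaw":0,"gripper":1},{"x":0.52,"y":1.1,"z":0,"yaw":0,"gripper":1}]' >/dev/null
for i in 1 2 3; do python3 -m inch '[{"x":0,"y":0,"z":0,"yaw":1,"gripper":1},{"x":0,"y":0,"z":0,"yaw":1,"gripper":1},{"x":0,"y":0,"z":0,"yaw":1,"gripper":1},{"x":0,"y":0,"z":0,"yaw":1,"gripper":1},{"x":0,"y":0,"z":0,"yaw":1,"gripper":1},{"x":0,"y":0,"z":0,"yaw":1,"gripper":1},{"x":0,"y":0,"z":0,"yaw":1,"gripper":1},{"x":0,"y":0,"z":0,"yaw":1,"gripper":1},{"x":0,"y":0,"z":0,"yaw":1,"gripper":1},{"x":0,"y":0,"z":0,"yaw":1,"gripper":1}]' >/dev/null;done
python3 -m inch '[{"x":0,"y":0,"z":0,"yaw":0.9,"gripper":1},{"x":0,"y":0,"z":1,"yaw":0,"gripper":1},{"x":0,"y":0,"z":2,"yaw":0,"gripper":1},{"x":0,"y":0,"z":2,"yaw":0,"gripper":1},{"x":0,"y":0,"z":2,"yaw":0,"gripper":1},{"x":0,"y":0,"z":1,"yaw":0,"gripper":1},{"x":0,"y":0,"z":0,"yaw":0,"gripper":1},{"x":0,"y":0,"z":0,"yaw":0,"gripper":1},{"x":0,"y":0,"z":0,"yaw":0,"gripper":1},{"x":0,"y":0,"z":0,"yaw":0,"gripper":1}]'
python3 - <<'E'
from h import *
go(537,92.5,94,17.5)
s=cams.grab_frame("scene")
print(proj(s,[[537,92.5,91]]))
cv2.imwrite("pics/a5.png",cv2.resize(s["pixels"][130:390,150:450],None,fx=2.3,fy=2.3)[:,:,::-1])
E
```

```text
time_s: 15.42
ee_pos: [535.3, 93.2, 127.0]
ee_rot: [180.0, -0.1, 17.7]
force: [-0.5, 0.2, 0.3]
gripper_width: 91.3
shift [0.14 0.12 3.3 ] turn 0.03 from [535.3  93.2 127. ] 17.7
[[326.10160404 207.47364042]]
```

View pics/a5.png

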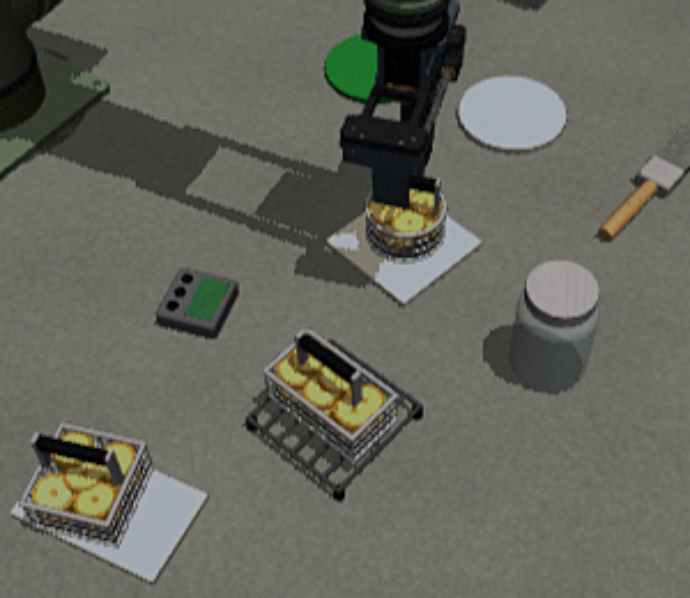

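Oblong stands on the rack; the gripper is over the round bar (crop 405,190). Descend, grip and lift.

```bash
python3 -m inch '[{"x":0.14,"y":0.12,"z":0.8,"yaw":0,"gripper":1},{"x":0,"y":0,"z":1.2,"yaw":0,"gripper":1},{"x":0,"y":0,"z":0.9,"yaw":0,"gripper":1},{"x":0,"y":0,"z":0.4,"yaw":0,"gripper":1},{"x":0,"y":0,"z":0,"yaw":0,"gripper":1},{"x":0,"y":0,"z":0,"yaw":0,"gripper":1},{"x":0,"y":0,"z":0,"yaw":0,"gripper":0},{"x":0,"y":0,"z":0,"yaw":0,"gripper":-1},{"x":0,"y":0,"z":0,"yaw":0,"gripper":-1},{"x":0,"y":0,"z":0,"yaw":0,"gripper":-1},{"x":0,"y":0,"z":0,"yaw":0,"gripper":-1},{"x":0,"y":0,"z":0,"yaw":0,"gripper":-1}]'
python3 -m inch '[{"x":0,"y":0,"z":0,"yaw":0,"gripper":-1},{"x":0,"y":0,"z":0,"yaw":0,"gripper":-1},{"x":0,"y":0,"z":0,"yaw":0,"gripper":-1},{"x":0,"y":0,"z":0,"yaw":0,"gripper":-1},{"x":0,"y":0,"z":0,"yaw":0,"gripper":-1},{"x":0,"y":0,"z":0,"yaw":0,"gripper":-1},{"x":0,"y":0,"z":0,"yaw":0,"gripper":-1},{"x":0,"y":0,"z":0,"yaw":0,"gripper":-1},{"x":0,"y":0,"z":0,"yaw":0,"gripper":-1},{"x":0,"y":0,"z":0,"yaw":0,"gripper":-1},{"x":0,"y":0,"z":0,"yaw":0,"gripper":-1}]'
python3 - <<'E'
from h import *
f=cams.grab_frame("scene");hsv=cv2.cvtColor(f["pixels"],cv2.COLOR_RGB2HSV)
w=((hsv[...,2]>150)&(hsv[...,1]<35)).astype(np.uint8)*255
P=ray(f,pts(roi(w,(340,155,405,203))),10);print(rect(P),cv2.minEnclosingCircle(P.astype(np.float32)))
E
```

```text
time_s: 16.47
ee_pos: [536.2, 92.4, 93.1]
ee_rot: [-180.0, -0.0, 17.7]
force: [1.4, -0.3, -0.8]
gripper_width: 54.1
time_s: 17.38
ee_pos: [536.0, 92.4, 92.8]
ee_rot: [-180.0, 0.0, 17.7]
force: [-0.2, 0.0, -1.1]
gripper_width: 10.2
[541.6 324.8 125.9 124.5 -63.2] ((541.73388671875, 324.6444091796875), 64.05339813232422)
```

```bash
python3 -m inch '[{"x":0,"y":0,"z":-0.3,"yaw":0,"gripper":-1},{"x":0,"y":0,"z":-0.7,"yaw":0,"gripper":-1},{"x":0,"y":0,"z":-1.5,"yaw":0,"gripper":-1},{"x":0,"y":0,"z":-1.5,"yaw":0,"gripper":-1},{"x":0,"y":0,"z":-1.5,"yaw":0,"gripper":-1},{"x":0,"y":0,"z":-0.7,"yaw":0,"gripper":-1},{"x":0,"y":0,"z":-0.3,"yaw":0,"gripper":-1},{"x":0,"y":0,"z":0,"yaw":0,"gripper":-1},{"x":0,"y":0,"z":0,"yaw":0,"gripper":-1}]'
python3 - <<'E'
from h import *
go(541,326,153,17.7)
f=cams.grab_frame("top");im=cv2.imread("pics/top0.png");h=cv2.cvtColor(im,cv2.COLOR_BGR2HSV)
# basket rim + fruit: yellow region of the round basket
y=roi(((h[...,1]>70)).astype(np.uint8)*255,(250,200,315,260))
P=ray(f,pts(y),50);print(rect(P),cv2.minEnclosingCircle(P.astype(np.float32)))
E
```

```text
time_s: 18.18
ee_pos: [535.7, 92.3, 157.5]
ee_rot: [-180.0, 0.1, 17.7]
force: [-0.8, -0.2, -2.5]
gripper_width: 9.6
shift [  7.59 -22.11   0.45] turn -0.01 from [535.7  92.3 157.5] 17.7
[533.6 114.6  66.7  33.2  16.6] ((535.6487426757812, 107.6843490600586), 33.92514419555664)
```

```bash
python3 -m inch '[{"x":0.3,"y":-0.8,"z":0,"yaw":0,"gripper":-1},{"x":0.5,"y":-1.6,"z":0,"yaw":0,"gripper":-1},{"x":0.8,"y":-2.4,"z":0,"yaw":0,"gripper":-1},{"x":0.8,"y":-2.4,"z":0,"yaw":0,"gripper":-1},{"x":0.8,"y":-2.4,"z":0,"yaw":0,"gripper":-1},{"x":0.8,"y":-2.4,"z":0,"yaw":0,"gripper":-1},{"x":0.8,"y":-2.4,"z":0,"yaw":0,"gripper":-1},{"x":0.8,"y":-2.4,"z":0,"yaw":0,"gripper":-1},{"x":0.8,"y":-2.4,"z":0,"yaw":0,"gripper":-1},{"x":0.6,"y":-1.6,"z":0,"yaw":0,"gripper":-1},{"x":0.4,"y":-1.3,"z":0,"yaw":0,"gripper":-1}]'
python3 -m inch '[{"x":0,"y":0,"z":0,"yaw":0,"gripper":-1},{"x":0,"y":0,"z":0,"yaw":0,"gripper":-1},{"x":0,"y":0,"z":0,"yaw":0,"gripper":-1},{"x":0,"y":0,"z":0,"yaw":0,"gripper":-1},{"x":0,"y":0,"z":0,"yaw":0,"gripper":-1},{"x":0,"y":0,"z":0,"yaw":0,"gripper":-1},{"x":0,"y":0,"z":0,"yaw":0,"gripper":-1},{"x":0,"y":0,"z":0,"yaw":0,"gripper":-1}]'
python3 -c "
from h import *
go(539.5,325.5,94,17.7)"
```

```text
time_s: 19.15
ee_pos: [539.3, 327.4, 157.1]
ee_rot: [180.0, 0.1, 17.7]
force: [-0.0, 0.3, -2.2]
gripper_width: 9.7
time_s: 19.82
ee_pos: [539.8, 325.1, 158.1]
ee_rot: [-180.0, -0.0, 17.6]
force: [0.1, 0.3, -2.6]
gripper_width: 9.6
shift [-0.01 -0.05  6.41] turn -0.02 from [539.8 325.1 158.1] 17.6
```

```bash
python3 -m inch '[{"x":0,"y":-0.05,"z":0.7,"yaw":0,"gripper":-1},{"x":0,"y":0,"z":1.5,"yaw":0,"gripper":-1},{"x":0,"y":0,"z":1.5,"yaw":0,"gripper":-1},{"x":0,"y":0,"z":1.2,"yaw":0,"gripper":-1},{"x":0,"y":0,"z":0.7,"yaw":0,"gripper":-1},{"x":0,"y":0,"z":0.3,"yaw":0,"gripper":-1},{"x":0,"y":0,"z":0.1,"yaw":0,"gripper":-1},{"x":0,"y":0,"z":0,"yaw":0,"gripper":-1},{"x":0,"y":0,"z":0,"yaw":0,"gripper":-1},{"x":0,"y":0,"z":0,"yaw":0,"gripper":-1},{"x":0,"y":0,"z":0,"yaw":0,"gripper":-1},{"x":0,"y":0,"z":0,"yaw":0,"gripper":-1}]'
python3 -m inch '[{"x":0,"y":0,"z":0.05,"yaw":0,"gripper":-1},{"x":0,"y":0,"z":0.05,"yaw":0,"gripper":-1},{"x":0,"y":0,"z":0,"yaw":0,"gripper":-1},{"x":0,"y":0,"z":0,"yaw":0,"gripper":-1},{"x":0,"y":0,"z":0,"yaw":0,"gripper":-1},{"x":0,"y":0,"z":0,"yaw":0,"gripper":-1}]'
```

```text
time_s: 20.82
ee_pos: [539.7, 326.0, 98.5]
ee_rot: [-180.0, -0.1, 17.7]
force: [0.4, 0.5, -2.9]
gripper_width: 9.7
time_s: 21.32
ee_pos: [539.5, 325.9, 97.0]
ee_rot: [-180.0, -0.0, 17.7]
force: [-0.6, 0.2, -2.3]
gripper_width: 9.7
```

```bash
python3 -m inch '[{"x":0,"y":0,"z":0.1,"yaw":0,"gripper":-1},{"x":0,"y":0,"z":0.1,"yaw":0,"gripper":-1},{"x":0,"y":0,"z":0.1,"yaw":0,"gripper":-1},{"x":0,"y":0,"z":0,"yaw":0,"gripper":-1},{"x":0,"y":0,"z":0,"yaw":0,"gripper":-1},{"x":0,"y":0,"z":0,"yaw":0,"gripper":-1},{"x":0,"y":0,"z":0,"yaw":0,"gripper":-1}]'
python3 -m inch '[{"x":0,"y":0,"z":0.1,"yaw":0,"gripper":-1},{"x":0,"y":0,"z":0.05,"yaw":0,"gripper":-1},{"x":0,"y":0,"z":0,"yaw":0,"gripper":-1},{"x":0,"y":0,"z":0,"yaw":0,"gripper":-1},{"x":0,"y":0,"z":0,"yaw":0,"gripper":-1},{"x":0,"y":0,"z":0,"yaw":0,"gripper":-1}]'
```

```text
time_s: 21.9
ee_pos: [539.5, 325.9, 94.0]
ee_rot: [-180.0, -0.0, 17.7]
force: [-0.5, 0.3, -1.6]
gripper_width: 10.1
time_s: 22.4
ee_pos: [539.7, 325.9, 92.8]
ee_rot: [180.0, -0.0, 17.7]
force: [-0.2, -1.1, 1.7]
gripper_width: 9.5
```

```bash
python3 -m inch '[{"x":0,"y":0,"z":0,"yaw":0,"gripper":0},{"x":0,"y":0,"z":0,"yaw":0,"gripper":0},{"x":0,"y":0,"z":0,"yaw":0,"gripper":0},{"x":0,"y":0,"z":0,"yaw":0,"gripper":0},{"x":0,"y":0,"z":0,"yaw":0,"gripper":0},{"x":0,"y":0,"z":0,"yaw":0,"gripper":0},{"x":0,"y":0,"z":-0.5,"yaw":0,"gripper":1},{"x":0,"y":0,"z":-2,"yaw":0,"gripper":1},{"x":0,"y":0,"z":-3,"yaw":0,"gripper":1},{"x":0,"y":0,"z":-3,"yaw":0,"gripper":1},{"x":0,"y":0,"z":-2,"yaw":0,"gripper":1},{"x":0,"y":0,"z":-0.5,"yaw":0,"gripper":1}]'
python3 -c "
from h import *
go(469.5,-317.3,200,16.8)"
```

```text
time_s: 23.4
ee_pos: [541.2, 327.0, 207.3]
ee_rot: [-179.9, -0.5, 17.7]
force: [0.8, 0.0, -0.0]
gripper_width: 82.7
shift [-26.37  59.22   0.73] turn 0.17 from [541.2 327.  207.3] 17.7
```

```bash
python3 -m inch '[{"x":-0.53,"y":1.2,"z":0,"yaw":0,"gripper":1},{"x":-0.98,"y":2.2,"z":0,"yaw":0,"gripper":1},{"x":-1.2,"y":2.7,"z":0,"yaw":0,"gripper":1},{"x":-1.2,"y":2.7,"z":0,"yaw":0,"gripper":1},{"x":-1.2,"y":2.7,"z":0,"yaw":0,"gripper":1},{"x":-1.2,"y":2.7,"z":0,"yaw":0,"gripper":1},{"x":-1.2,"y":2.7,"z":0,"yaw":0,"gripper":1},{"x":-1.2,"y":2.7,"z":0,"yaw":0,"gripper":1},{"x":-1.2,"y":2.7,"z":0,"yaw":0,"gripper":1},{"x":-1.2,"y":2.7,"z":0,"yaw":0,"gripper":1},{"x":-1.2,"y":2.7,"z":0,"yaw":0,"gripper":1},{"x":-1.2,"y":2.7,"z":0,"yaw":0,"gripper":1}]' >/dev/null
python3 -m inch '[{"x":-1.2,"y":2.7,"z":0,"yaw":0,"gripper":1},{"x":-1.2,"y":2.7,"z":0,"yaw":0,"gripper":1},{"x":-1.2,"y":2.7,"z":0,"yaw":0,"gripper":1},{"x":-1.2,"y":2.7,"z":0,"yaw":0,"gripper":1},{"x":-1.2,"y":2.7,"z":0,"yaw":0,"gripper":1},{"x":-1.2,"y":2.7,"z":0,"yaw":0,"gripper":1},{"x":-1.2,"y":2.7,"z":0,"yaw":0,"gripper":1},{"x":-1.2,"y":2.7,"z":0,"yaw":0,"gripper":1},{"x":-1.2,"y":2.7,"z":0,"yaw":0,"gripper":1},{"x":-0.98,"y":2.2,"z":0,"yaw":0,"gripper":1},{"x":-0.65,"y":1.4,"z":0,"yaw":0,"gripper":1},{"x":-0.4,"y":0.9,"z":0,"yaw":0,"gripper":1}]' >/dev/null
python3 -m inch '[{"x":0,"y":0,"z":1,"yaw":0,"gripper":1},{"x":0,"y":0,"z":2,"yaw":0,"gripper":1},{"x":0,"y":0,"z":2,"yaw":0,"gripper":1},{"x":0,"y":0,"z":1.5,"yaw":0,"gripper":1},{"x":0,"y":0,"z":1,"yaw":0,"gripper":1},{"x":0,"y":0,"z":0,"yaw":0,"gripper":1},{"x":0,"y":0,"z":0,"yaw":0,"gripper":1},{"x":0,"y":0,"z":0,"yaw":0,"gripper":1},{"x":0,"y":0,"z":0,"yaw":0,"gripper":1},{"x":0,"y":0,"z":0,"yaw":0,"gripper":1}]'
python3 - <<'E'
from h import *
go(469.5,-317.3,94,16.8)
s=cams.grab_frame("scene");t=cams.grab_frame("top")
print(proj(s,[[469.5,-317.3,91],[541,326,91]]),proj(t,[[541,326,91]]))
a=cv2.resize(s["pixels"][200:400,110:310],None,fx=2,fy=2);b=cv2.resize(t["pixels"][170:310,100:240],(400,400))
cv2.imwrite("pics/a6.png",np.hstack([a,b])[:,:,::-1]);cv2.imwrite("pics/topB.png",t["pixels"][:,:,::-1]);cv2.imwrite("pics/sceneB.png",s["pixels"][:,:,::-1])
E
```

```text
time_s: 26.23
ee_pos: [468.6, -318.3, 128.4]
ee_rot: [179.9, -0.1, 17.7]
force: [-0.2, -0.2, 0.3]
gripper_width: 91.4
shift [ 0.12 -0.07  3.44] turn 0.17 from [ 468.6 -318.3  128.4] 17.7
[[181.33512561 322.85965889]
 [375.10615641 154.43817162]] [[151.02777944 225.97554435]]
```

View pics/a6.png

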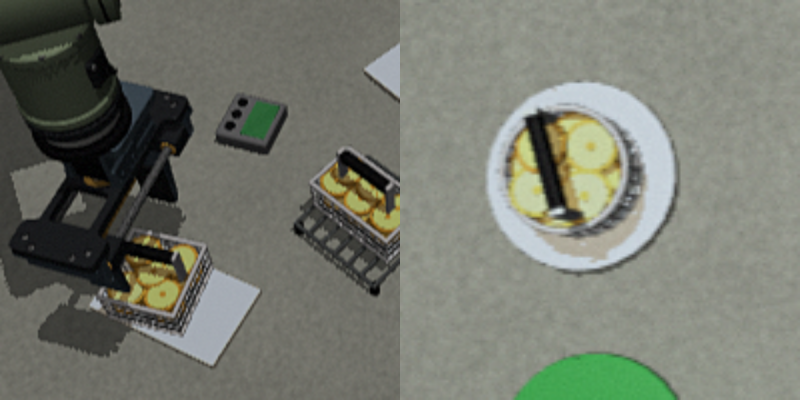

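```bash
python3 - <<'E'
from h import *
f=cams.grab_frame("top")
print("rim",ray(f,(158.5,229.2),55),"plate",ray(f,(163.9,231.8),10),"bar",ray(f,(100+152/2.857,170+162/2.857),91))
h=cv2.cvtColor(f["pixels"],cv2.COLOR_RGB2HSV)
m=roi(((h[...,2]>150)&(h[...,1]<35)).astype(np.uint8)*255,(120,190,205,275));P=ray(f,pts(m),10);print(cv2.minEnclosingCircle(P.astype(np.float32)))
E
python3 -m inch '[{"x":0.12,"y":-0.05,"z":0.8,"yaw":0.15,"gripper":1},{"x":0,"y":0,"z":1.2,"yaw":0,"gripper":1},{"x":0,"y":0,"z":0.9,"yaw":0,"gripper":1},{"x":0,"y":0,"z":0.5,"yaw":0,"gripper":1},{"x":0,"y":0,"z":0,"yaw":0,"gripper":1},{"x":0,"y":0,"z":0,"yaw":0,"gripper":1},{"x":0,"y":0,"z":0,"yaw":0,"gripper":0},{"x":0,"y":0,"z":0,"yaw":0,"gripper":-1},{"x":0,"y":0,"z":0,"yaw":0,"gripper":-1},{"x":0,"y":0,"z":0,"yaw":0,"gripper":-1},{"x":0,"y":0,"z":0,"yaw":0,"gripper":-1},{"x":0,"y":0,"z":0,"yaw":0,"gripper":-1}]'
python3 -m inch '[{"x":0,"y":0,"z":0,"yaw":0,"gripper":-1},{"x":0,"y":0,"z":0,"yaw":0,"gripper":-1},{"x":0,"y":0,"z":0,"yaw":0,"gripper":-1},{"x":0,"y":0,"z":0,"yaw":0,"gripper":-1},{"x":0,"y":0,"z":0,"yaw":0,"gripper":-1},{"x":0,"y":0,"z":0,"yaw":0,"gripper":-1},{"x":0,"y":0,"z":0,"yaw":0,"gripper":-1},{"x":0,"y":0,"z":0,"yaw":0,"gripper":-1},{"x":0,"y":0,"z":0,"yaw":0,"gripper":-1},{"x":0,"y":0,"z":0,"yaw":0,"gripper":-1},{"x":0,"y":0,"z":0,"yaw":0,"gripper":-1}]'
```

```text
rim [[538.80982259 322.76339606]] plate [[538.22106419 325.26610455]] bar [[539.73875864 321.97649151]]
((543.7710571289062, 328.998779296875), 68.42808532714844)
time_s: 27.38
ee_pos: [469.0, -317.2, 93.6]
ee_rot: [180.0, -0.0, 16.9]
force: [0.6, 0.0, -1.2]
gripper_width: 53.9
time_s: 28.3
ee_pos: [468.8, -317.0, 93.1]
ee_rot: [-180.0, 0.0, 16.9]
force: [-0.1, 0.5, -1.5]
gripper_width: 9.8
```

```bash
python3 -m inch '[{"x":0,"y":0,"z":-0.3,"yaw":0,"gripper":-1},{"x":0,"y":0,"z":-0.7,"yaw":0,"gripper":-1},{"x":0,"y":0,"z":-1.5,"yaw":0,"gripper":-1},{"x":0,"y":0,"z":-2,"yaw":0,"gripper":-1},{"x":0,"y":0,"z":-2,"yaw":0,"gripper":-1},{"x":0,"y":0,"z":-2,"yaw":0,"gripper":-1},{"x":0,"y":0,"z":-2,"yaw":0,"gripper":-1},{"x":0,"y":0,"z":-1.5,"yaw":0,"gripper":-1},{"x":0,"y":0,"z":-0.7,"yaw":0,"gripper":-1},{"x":0,"y":0,"z":-0.3,"yaw":0,"gripper":-1},{"x":0,"y":0,"z":0,"yaw":0,"gripper":-1},{"x":0,"y":0,"z":0,"yaw":0,"gripper":-1}]'
python3 - <<'E'
from h import *
t=cams.grab_frame("top");s=cams.grab_frame("scene")
for n,f,b in(("top",t,(245,190,330,275)),("scene",s,(285,210,365,265))):
    h=cv2.cvtColor(f["pixels"],cv2.COLOR_RGB2HSV);w=((h[...,2]>150)&(h[...,1]<35)).astype(np.uint8)*255
    print(n,rect(ray(f,pts(roi(w,b)),10)))
go(541,84,224,-12.5)
E
```

```text
time_s: 29.3
ee_pos: [468.5, -316.9, 222.6]
ee_rot: [-179.9, 0.1, 16.9]
force: [-0.9, -0.5, -0.7]
gripper_width: 9.7
top [547.2  89.5 134.3 128.8  77.1]
scene [542.8  81.2 118.7 118.3 -12.4]
shift [ 18.6  -36.25  -0.18] turn 5.88 from [ 468.5 -316.9  222.2] 16.9
```

```bash
python3 -m inch '[{"x":0.46,"y":-0.9,"z":0,"yaw":0,"gripper":-1},{"x":0.88,"y":-1.7,"z":0,"yaw":0,"gripper":-1},{"x":1.13,"y":-2.2,"z":0,"yaw":0,"gripper":-1},{"x":1.13,"y":-2.2,"z":0,"yaw":0,"gripper":-1},{"x":1.13,"y":-2.2,"z":0,"yaw":0,"gripper":-1},{"x":1.13,"y":-2.2,"z":0,"yaw":0,"gripper":-1},{"x":1.13,"y":-2.2,"z":0,"yaw":0,"gripper":-1},{"x":1.13,"y":-2.2,"z":0,"yaw":0,"gripper":-1},{"x":1.13,"y":-2.2,"z":0,"yaw":0,"gripper":-1},{"x":1.13,"y":-2.2,"z":0,"yaw":0,"gripper":-1},{"x":1.13,"y":-2.2,"z":0,"yaw":0,"gripper":-1},{"x":1.13,"y":-2.2,"z":0,"yaw":0,"gripper":-1}]' >/dev/null
python3 -m inch '[{"x":1.13,"y":-2.2,"z":0,"yaw":0,"gripper":-1},{"x":1.13,"y":-2.2,"z":0,"yaw":0,"gripper":-1},{"x":1.13,"y":-2.2,"z":0,"yaw":0,"gripper":-1},{"x":1.1,"y":-2.1,"z":0,"yaw":0,"gripper":-1},{"x":0.88,"y":-1.7,"z":0,"yaw":0,"gripper":-1},{"x":0.57,"y":-1.1,"z":0,"yaw":0,"gripper":-1},{"x":0,"y":0,"z":0,"yaw":0.4,"gripper":-1}]' >/dev/null
python3 -m inch '[{"x":0,"y":0,"z":0,"yaw":0.8,"gripper":-1},{"x":0,"y":0,"z":0,"yaw":0.8,"gripper":-1},{"x":0,"y":0,"z":0,"yaw":0.8,"gripper":-1},{"x":0,"y":0,"z":0,"yaw":0.8,"gripper":-1},{"x":0,"y":0,"z":0,"yaw":0.8,"gripper":-1},{"x":0,"y":0,"z":0,"yaw":0.8,"gripper":-1},{"x":0,"y":0,"z":0,"yaw":0.68,"gripper":-1},{"x":0,"y":0,"z":0,"yaw":0,"gripper":-1},{"x":0,"y":0,"z":0,"yaw":0,"gripper":-1},{"x":0,"y":0,"z":0,"yaw":0,"gripper":-1},{"x":0,"y":0,"z":0,"yaw":0,"gripper":-1},{"x":0,"y":0,"z":0,"yaw":0,"gripper":-1}]'
python3 -c "
from h import *
go(542,82.5,94,-12.5)"
```

```text
time_s: 31.98
ee_pos: [541.8, 82.2, 223.4]
ee_rot: [-180.0, 0.0, -12.5]
force: [0.0, -0.1, -1.6]
gripper_width: 9.3
shift [ 0.02 -0.04 12.94] turn 0.01 from [541.8  82.2 223.4] -12.5
```

Lower to ~97 mm, then creep.

```bash
python3 -m inch '[{"x":0,"y":0,"z":0.8,"yaw":0,"gripper":-1},{"x":0,"y":0,"z":1.8,"yaw":0,"gripper":-1},{"x":0,"y":0,"z":2.2,"yaw":0,"gripper":-1},{"x":0,"y":0,"z":2.2,"yaw":0,"gripper":-1},{"x":0,"y":0,"z":2,"yaw":0,"gripper":-1},{"x":0,"y":0,"z":1.6,"yaw":0,"gripper":-1},{"x":0,"y":0,"z":1,"yaw":0,"gripper":-1},{"x":0,"y":0,"z":0.6,"yaw":0,"gripper":-1},{"x":0,"y":0,"z":0.3,"yaw":0,"gripper":-1},{"x":0,"y":0,"z":0,"yaw":0,"gripper":-1},{"x":0,"y":0,"z":0,"yaw":0,"gripper":-1},{"x":0,"y":0,"z":0,"yaw":0,"gripper":-1}]'
python3 -m inch '[{"x":0,"y":0,"z":0,"yaw":0,"gripper":-1},{"x":0,"y":0,"z":0,"yaw":0,"gripper":-1},{"x":0,"y":0,"z":0,"yaw":0,"gripper":-1},{"x":0,"y":0,"z":0,"yaw":0,"gripper":-1}]'
```

```text
time_s: 32.98
ee_pos: [542.5, 82.3, 99.4]
ee_rot: [-180.0, -0.1, -12.5]
force: [0.2, 0.7, -1.5]
gripper_width: 9.8
time_s: 33.32
ee_pos: [541.9, 82.2, 98.7]
ee_rot: [-180.0, -0.0, -12.5]
force: [0.4, -0.7, -2.3]
gripper_width: 9.5
```

```bash
python3 - <<'E'
from h import *
s=cams.grab_frame("scene");cv2.imwrite("pics/a7.png",cv2.resize(s["pixels"][170:280,260:400],None,fx=4,fy=4,interpolation=cv2.INTER_CUBIC)[:,:,::-1])
E
```

```text
(no output)
```

View pics/a7.png

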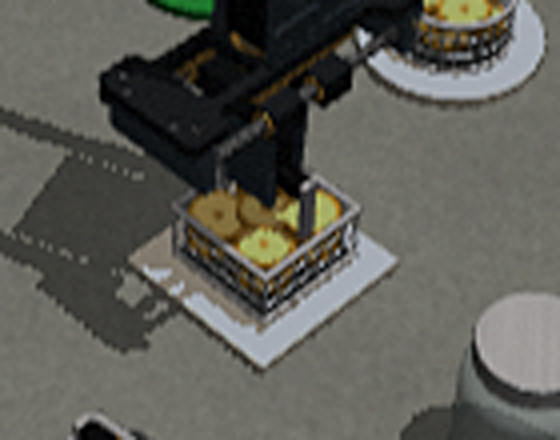

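```bash
python3 -m inch '[{"x":0,"y":0,"z":0.1,"yaw":0,"gripper":-1},{"x":0,"y":0,"z":0.15,"yaw":0,"gripper":-1},{"x":0,"y":0,"z":0.1,"yaw":0,"gripper":-1},{"x":0,"y":0,"z":0.1,"yaw":0,"gripper":-1},{"x":0,"y":0,"z":0,"yaw":0,"gripper":-1},{"x":0,"y":0,"z":0,"yaw":0,"gripper":-1},{"x":0,"y":0,"z":0,"yaw":0,"gripper":-1},{"x":0,"y":0,"z":0,"yaw":0,"gripper":-1},{"x":0,"y":0,"z":0,"yaw":0,"gripper":-1}]'
python3 -m inch '[{"x":0,"y":0,"z":0.1,"yaw":0,"gripper":-1},{"x":0,"y":0,"z":0.05,"yaw":0,"gripper":-1},{"x":0,"y":0,"z":0,"yaw":0,"gripper":-1},{"x":0,"y":0,"z":0,"yaw":0,"gripper":-1},{"x":0,"y":0,"z":0,"yaw":0,"gripper":-1},{"x":0,"y":0,"z":0,"yaw":0,"gripper":-1}]'
```

```text
time_s: 34.12
ee_pos: [541.9, 82.2, 94.0]
ee_rot: [-180.0, -0.0, -12.5]
force: [1.2, 0.3, -2.1]
gripper_width: 9.6
time_s: 34.62
ee_pos: [541.9, 82.1, 92.7]
ee_rot: [-180.0, -0.0, -12.5]
force: [-1.8, -1.0, 2.1]
gripper_width: 9.7
```

```bash
python3 -m inch '[{"x":0,"y":0,"z":0,"yaw":0,"gripper":0},{"x":0,"y":0,"z":0,"yaw":0,"gripper":0},{"x":0,"y":0,"z":0,"yaw":0,"gripper":0},{"x":0,"y":0,"z":0,"yaw":0,"gripper":0},{"x":0,"y":0,"z":0,"yaw":0,"gripper":0},{"x":0,"y":0,"z":0,"yaw":0,"gripper":0},{"x":0,"y":0,"z":-0.5,"yaw":0,"gripper":1},{"x":0,"y":0,"z":-2,"yaw":0,"gripper":1},{"x":0,"y":0,"z":-3,"yaw":0,"gripper":1},{"x":0,"y":0,"z":-3,"yaw":0,"gripper":1},{"x":0,"y":0,"z":-2,"yaw":0,"gripper":1},{"x":0,"y":0,"z":-0.5,"yaw":0,"gripper":1}]'
python3 -c "
from h import *
go(599.3,-135.7,103.5,-7.85)"
```

```text
time_s: 35.62
ee_pos: [543.9, 82.5, 206.8]
ee_rot: [-179.8, -0.4, -12.5]
force: [0.7, 0.3, 0.3]
gripper_width: 83.1
shift [10.13 20.1  10.33] turn -0.93 from [543.9  82.5 206.8] -12.5
```

```bash
python3 -m inch '[{"x":0.5,"y":1,"z":0,"yaw":0,"gripper":1},{"x":1,"y":2,"z":0,"yaw":0,"gripper":1},{"x":1.3,"y":2.6,"z":0,"yaw":0,"gripper":1},{"x":1.3,"y":2.6,"z":0,"yaw":0,"gripper":1},{"x":1.3,"y":2.6,"z":0,"yaw":0,"gripper":1},{"x":1.3,"y":2.6,"z":0,"yaw":0,"gripper":1},{"x":1.3,"y":2.6,"z":0,"yaw":0,"gripper":1},{"x":1,"y":2,"z":0,"yaw":0,"gripper":1},{"x":0.7,"y":1.3,"z":0,"yaw":0,"gripper":1},{"x":0.5,"y":0.8,"z":0,"yaw":0,"gripper":1},{"x":0,"y":0,"z":0,"yaw":-0.47,"gripper":1},{"x":0,"y":0,"z":0,"yaw":-0.46,"gripper":1}]' >/dev/null
python3 -m inch '[{"x":0,"y":0,"z":1,"yaw":0,"gripper":1},{"x":0,"y":0,"z":2,"yaw":0,"gripper":1},{"x":0,"y":0,"z":2,"yaw":0,"gripper":1},{"x":0,"y":0,"z":1.5,"yaw":0,"gripper":1},{"x":0,"y":0,"z":0.5,"yaw":0,"gripper":1},{"x":0,"y":0,"z":0,"yaw":0,"gripper":1},{"x":0,"y":0,"z":0,"yaw":0,"gripper":1},{"x":0,"y":0,"z":0,"yaw":0,"gripper":1},{"x":0,"y":0,"z":0,"yaw":0,"gripper":1},{"x":0,"y":0,"z":0,"yaw":0,"gripper":1}]'
python3 - <<'E'
from h import *
go(599.3,-135.7,103.5,-7.85)
s=cams.grab_frame("scene")
h=cv2.cvtColor(s["pixels"],cv2.COLOR_RGB2HSV);w=((h[...,2]>150)&(h[...,1]<35)).astype(np.uint8)*255
print("oplate scene",rect(ray(s,pts(roi(w,(145,320,245,390))),10)))
cv2.imwrite("pics/a8.png",cv2.resize(s["pixels"][140:400,120:420],None,fx=2.3,fy=2.3)[:,:,::-1])
E
```

```text
time_s: 37.45
ee_pos: [598.4, -136.2, 133.4]
ee_rot: [180.0, -0.1, -7.8]
force: [0.6, -0.0, 0.9]
gripper_width: 91.5
shift [ 0.08 -0.06  2.99] turn 0.0 from [ 598.4 -136.2  133.4] -7.8
oplate scene [ 489.3 -318.7  148.8   88.8    8. ]
```

View pics/a8.png

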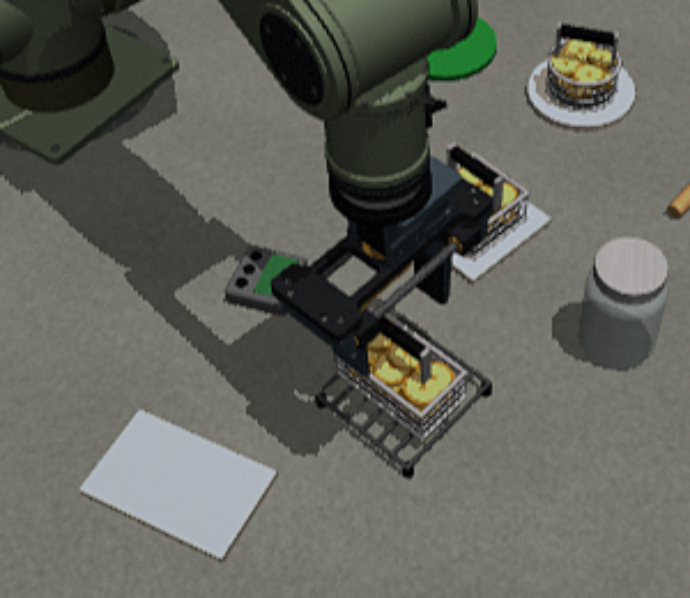

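The gripper is over the oblong bar (crop 400,340), plate clear (180,485). Gripping and lifting.

```bash
python3 -m inch '[{"x":0.08,"y":-0.05,"z":0.8,"yaw":0,"gripper":1},{"x":0,"y":0,"z":1.0,"yaw":0,"gripper":1},{"x":0,"y":0,"z":0.8,"yaw":0,"gripper":1},{"x":0,"y":0,"z":0.4,"yaw":0,"gripper":1},{"x":0,"y":0,"z":0,"yaw":0,"gripper":1},{"x":0,"y":0,"z":0,"yaw":0,"gripper":1},{"x":0,"y":0,"z":0,"yaw":0,"gripper":0},{"x":0,"y":0,"z":0,"yaw":0,"gripper":-1},{"x":0,"y":0,"z":0,"yaw":0,"gripper":-1},{"x":0,"y":0,"z":0,"yaw":0,"gripper":-1},{"x":0,"y":0,"z":0,"yaw":0,"gripper":-1},{"x":0,"y":0,"z":0,"yaw":0,"gripper":-1}]'
python3 -m inch '[{"x":0,"y":0,"z":0,"yaw":0,"gripper":-1},{"x":0,"y":0,"z":0,"yaw":0,"gripper":-1},{"x":0,"y":0,"z":0,"yaw":0,"gripper":-1},{"x":0,"y":0,"z":0,"yaw":0,"gripper":-1},{"x":0,"y":0,"z":0,"yaw":0,"gripper":-1},{"x":0,"y":0,"z":0,"yaw":0,"gripper":-1},{"x":0,"y":0,"z":0,"yaw":0,"gripper":-1},{"x":0,"y":0,"z":0,"yaw":0,"gripper":-1},{"x":0,"y":0,"z":0,"yaw":0,"gripper":-1},{"x":0,"y":0,"z":0,"yaw":0,"gripper":-1},{"x":0,"y":0,"z":0,"yaw":0,"gripper":-1}]'
python3 -m inch '[{"x":0,"y":0,"z":-0.3,"yaw":0,"gripper":-1},{"x":0,"y":0,"z":-0.7,"yaw":0,"gripper":-1},{"x":0,"y":0,"z":-1.5,"yaw":0,"gripper":-1},{"x":0,"y":0,"z":-1.5,"yaw":0,"gripper":-1},{"x":0,"y":0,"z":-1.5,"yaw":0,"gripper":-1},{"x":0,"y":0,"z":-0.7,"yaw":0,"gripper":-1},{"x":0,"y":0,"z":-0.3,"yaw":0,"gripper":-1},{"x":0,"y":0,"z":0,"yaw":0,"gripper":-1},{"x":0,"y":0,"z":0,"yaw":0,"gripper":-1},{"x":0,"y":0,"z":0,"yaw":0,"gripper":-1}]'
python3 -c "
from h import *
go(488.5,-317.5,94,8)"
```

```text
time_s: 38.5
ee_pos: [598.8, -135.7, 102.6]
ee_rot: [-180.0, -0.0, -7.8]
force: [-0.5, 0.4, 0.4]
gripper_width: 53.9
time_s: 39.42
ee_pos: [598.7, -135.6, 102.3]
ee_rot: [-180.0, 0.0, -7.8]
force: [-0.8, 0.5, -0.7]
gripper_width: 10.0
time_s: 40.25
ee_pos: [598.1, -135.6, 166.4]
ee_rot: [-180.0, 0.1, -7.8]
force: [-0.7, -0.0, -2.1]
gripper_width: 9.9
shift [-8.38 19.51  7.24] turn -3.17 from [ 598.1 -135.6  166.4] -7.8
```

```bash
python3 -m inch '[{"x":-0.34,"y":0.8,"z":0,"yaw":0,"gripper":-1},{"x":-0.65,"y":1.5,"z":0,"yaw":0,"gripper":-1},{"x":-0.9,"y":2.1,"z":0,"yaw":0,"gripper":-1},{"x":-0.9,"y":2.1,"z":0,"yaw":0,"gripper":-1},{"x":-0.9,"y":2.1,"z":0,"yaw":0,"gripper":-1},{"x":-0.9,"y":2.1,"z":0,"yaw":0,"gripper":-1},{"x":-0.9,"y":2.1,"z":0,"yaw":0,"gripper":-1},{"x":-0.9,"y":2.1,"z":0,"yaw":0,"gripper":-1},{"x":-0.9,"y":2.1,"z":0,"yaw":0,"gripper":-1},{"x":-0.6,"y":1.4,"z":0,"yaw":0,"gripper":-1},{"x":-0.35,"y":0.8,"z":0,"yaw":0,"gripper":-1},{"x":-0.14,"y":0.3,"z":0,"yaw":0,"gripper":-1}]' >/dev/null
python3 -m inch '[{"x":0,"y":0,"z":0,"yaw":-0.5,"gripper":-1},{"x":0,"y":0,"z":0,"yaw":-0.8,"gripper":-1},{"x":0,"y":0,"z":0,"yaw":-0.8,"gripper":-1},{"x":0,"y":0,"z":0,"yaw":-0.7,"gripper":-1},{"x":0,"y":0,"z":0,"yaw":-0.37,"gripper":-1},{"x":0,"y":0,"z":0,"yaw":0,"gripper":-1},{"x":0,"y":0,"z":0,"yaw":0,"gripper":-1},{"x":0,"y":0,"z":0,"yaw":0,"gripper":-1},{"x":0,"y":0,"z":0,"yaw":0,"gripper":-1},{"x":0,"y":0,"z":0,"yaw":0,"gripper":-1},{"x":0,"y":0,"z":0,"yaw":0,"gripper":-1}]'
python3 -c "
from h import *
go(488.5,-317.5,94,8)"
```

```text
time_s: 42.17
ee_pos: [489.2, -317.4, 167.4]
ee_rot: [-180.0, -0.0, 8.0]
force: [0.2, -1.1, -1.8]
gripper_width: 10.0
shift [-0.07 -0.    7.34] turn -0.0 from [ 489.2 -317.4  167.4] 8.0
```

```bash
python3 -m inch '[{"x":-0.07,"y":0,"z":0.8,"yaw":0,"gripper":-1},{"x":0,"y":0,"z":1.5,"yaw":0,"gripper":-1},{"x":0,"y":0,"z":1.7,"yaw":0,"gripper":-1},{"x":0,"y":0,"z":1.3,"yaw":0,"gripper":-1},{"x":0,"y":0,"z":0.8,"yaw":0,"gripper":-1},{"x":0,"y":0,"z":0.5,"yaw":0,"gripper":-1},{"x":0,"y":0,"z":0.2,"yaw":0,"gripper":-1},{"x":0,"y":0,"z":0,"yaw":0,"gripper":-1},{"x":0,"y":0,"z":0,"yaw":0,"gripper":-1},{"x":0,"y":0,"z":0,"yaw":0,"gripper":-1},{"x":0,"y":0,"z":0,"yaw":0,"gripper":-1},{"x":0,"y":0,"z":0,"yaw":0,"gripper":-1}]'
python3 -m inch '[{"x":0,"y":0,"z":0,"yaw":0,"gripper":-1},{"x":0,"y":0,"z":0,"yaw":0,"gripper":-1},{"x":0,"y":0,"z":0,"yaw":0,"gripper":-1}]'
python3 - <<'E'
from h import *
s=cams.grab_frame("scene");cv2.imwrite("pics/a9.png",cv2.resize(s["pixels"][280:400,120:260],None,fx=4,fy=4,interpolation=cv2.INTER_CUBIC)[:,:,::-1])
E
```

```text
time_s: 43.17
ee_pos: [488.7, -317.7, 100.0]
ee_rot: [180.0, -0.1, 8.0]
force: [-0.9, 0.1, -2.7]
gripper_width: 9.6
time_s: 43.42
ee_pos: [488.5, -317.6, 99.5]
ee_rot: [180.0, -0.0, 8.0]
force: [0.5, -0.2, -3.1]
gripper_width: 9.9
```

View pics/a9.png

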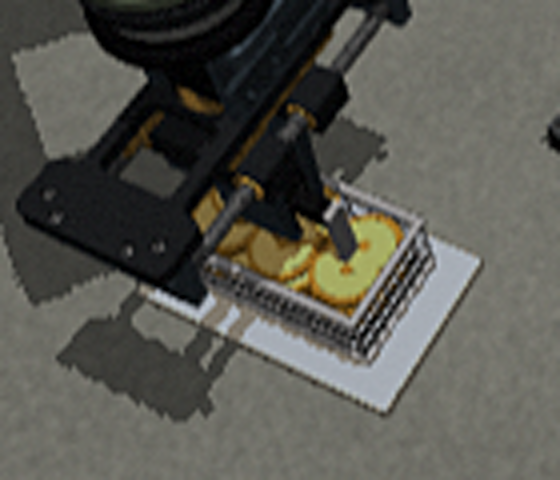

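Oblong hovers aligned over its plate (basket corner 365,365; plate corner 388,412). Set down and release.

```bash
python3 -m inch '[{"x":0,"y":0,"z":0.15,"yaw":0,"gripper":-1},{"x":0,"y":0,"z":0.15,"yaw":0,"gripper":-1},{"x":0,"y":0,"z":0.15,"yaw":0,"gripper":-1},{"x":0,"y":0,"z":0.1,"yaw":0,"gripper":-1},{"x":0,"y":0,"z":0.05,"yaw":0,"gripper":-1},{"x":0,"y":0,"z":0,"yaw":0,"gripper":-1},{"x":0,"y":0,"z":0,"yaw":0,"gripper":-1},{"x":0,"y":0,"z":0,"yaw":0,"gripper":-1},{"x":0,"y":0,"z":0,"yaw":0,"gripper":-1}]'
python3 -m inch '[{"x":0,"y":0,"z":0.1,"yaw":0,"gripper":-1},{"x":0,"y":0,"z":0.03,"yaw":0,"gripper":-1},{"x":0,"y":0,"z":0,"yaw":0,"gripper":-1},{"x":0,"y":0,"z":0,"yaw":0,"gripper":-1},{"x":0,"y":0,"z":0,"yaw":0,"gripper":-1},{"x":0,"y":0,"z":0,"yaw":0,"gripper":-1}]'
```

```text
time_s: 44.22
ee_pos: [488.5, -317.6, 93.5]
ee_rot: [180.0, -0.0, 8.0]
force: [0.5, 0.4, -2.1]
gripper_width: 9.7
time_s: 44.72
ee_pos: [488.5, -317.6, 92.3]
ee_rot: [180.0, -0.0, 8.0]
force: [0.2, -0.3, 0.6]
gripper_width: 9.7
```

```bash
python3 -m inch '[{"x":0,"y":0,"z":0.05,"yaw":0,"gripper":-1},{"x":0,"y":0,"z":0,"yaw":0,"gripper":-1},{"x":0,"y":0,"z":0,"yaw":0,"gripper":0},{"x":0,"y":0,"z":0,"yaw":0,"gripper":0},{"x":0,"y":0,"z":0,"yaw":0,"gripper":0},{"x":0,"y":0,"z":0,"yaw":0,"gripper":0},{"x":0,"y":0,"z":0,"yaw":0,"gripper":0},{"x":0,"y":0,"z":-0.5,"yaw":0,"gripper":1},{"x":0,"y":0,"z":-2,"yaw":0,"gripper":1},{"x":0,"y":0,"z":-3,"yaw":0,"gripper":1},{"x":0,"y":0,"z":-3,"yaw":0,"gripper":1},{"x":0,"y":0,"z":-2,"yaw":0,"gripper":1}]'
python3 -m inch '[{"x":-0.5,"y":-1.5,"z":-1,"yaw":0,"gripper":1},{"x":-0.9,"y":-3,"z":-1,"yaw":0,"gripper":1},{"x":-0.9,"y":-3,"z":-1,"yaw":0,"gripper":1},{"x":-0.9,"y":-3,"z":0,"yaw":0,"gripper":1},{"x":-0.9,"y":-3,"z":0,"yaw":0,"gripper":1},{"x":-0.9,"y":-3,"z":0,"yaw":0,"gripper":1},{"x":-0.9,"y":-3,"z":0,"yaw":0,"gripper":1},{"x":-0.9,"y":-3,"z":0,"yaw":0,"gripper":1},{"x":-0.9,"y":-3,"z":0,"yaw":0,"gripper":1},{"x":-0.9,"y":-3,"z":0,"yaw":0,"gripper":1},{"x":-0.6,"y":-2,"z":0,"yaw":0,"gripper":1},{"x":-0.3,"y":-1,"z":0,"yaw":0,"gripper":1}]'
python3 -m inch '[{"x":0,"y":0,"z":0,"yaw":0,"gripper":1},{"x":0,"y":0,"z":0,"yaw":0,"gripper":1},{"x":0,"y":0,"z":0,"yaw":0,"gripper":1}]' >/dev/null
python3 - <<'E'
from h import *
for n in("top","scene"):
    f=cams.grab_frame(n);cv2.imwrite(f"pics/{n}F.png",f["pixels"][:,:,::-1])
E
```

```text
time_s: 45.72
ee_pos: [489.2, -318.1, 199.8]
ee_rot: [179.9, -0.2, 8.0]
force: [1.1, -0.7, 0.4]
gripper_width: 73.5
time_s: 46.72
ee_pos: [348.9, -17.0, 227.0]
ee_rot: [-180.0, -0.0, 8.1]
force: [0.1, -1.8, -0.1]
gripper_width: 90.9
```

View pics/topF.png

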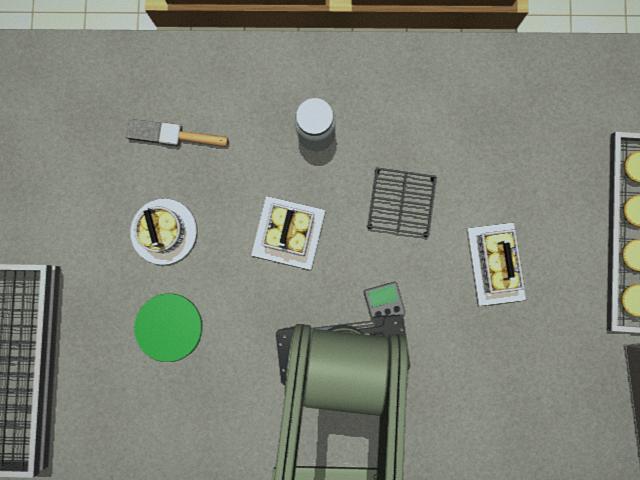

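View pics/sceneF.png

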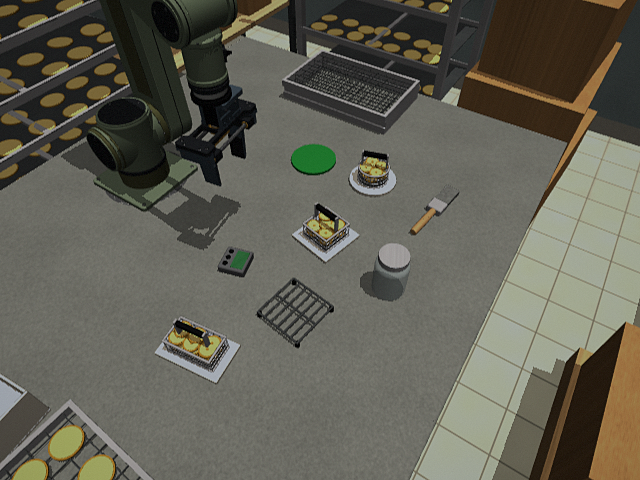

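```bash
python3 - <<'E'
from h import *
im=cv2.imread("pics/topF.png");s=cv2.imread("pics/sceneF.png")
r=lambda a,x,y,w=66:cv2.resize(a[y:y+w+24,x:x+w],(264,360),interpolation=cv2.INTER_CUBIC)
cv2.imwrite("pics/f2.png",np.hstack([r(im,130,185),r(im,256,185),r(im,464,220)]))
f=cams.grab_frame("top");h=cv2.cvtColor(f["pixels"],cv2.COLOR_RGB2HSV)
for n,b in(("r",(120,190,205,275)),("s",(245,190,330,275)),("o",(460,215,535,312))):
    m=roi(((h[...,2]>140)&(h[...,1]<35)).astype(np.uint8)*255,b);P=ray(f,pts(m),10)
    y=roi((h[...,1]>90).astype(np.uint8)*255,b);P2=ray(f,cv2.findNonZero(y)[:,0],45)
    print(n,rect(P),"fruit",rect(P2))
E
```

```text
r [538.5 329.6 168.6 164.4 -89. ] fruit [541.  328.7  74.2  72.2   2.4]
s [542.2  86.3 164.  163.6 -89.1] fruit [544.7  82.6  72.9  72.  -12.4]
o [ 4.892e+02 -3.178e+02  1.863e+02  1.415e+02 -3.000e-01] fruit [ 490.5 -313.1  102.    60.3    7.9]
```

View pics/f2.png

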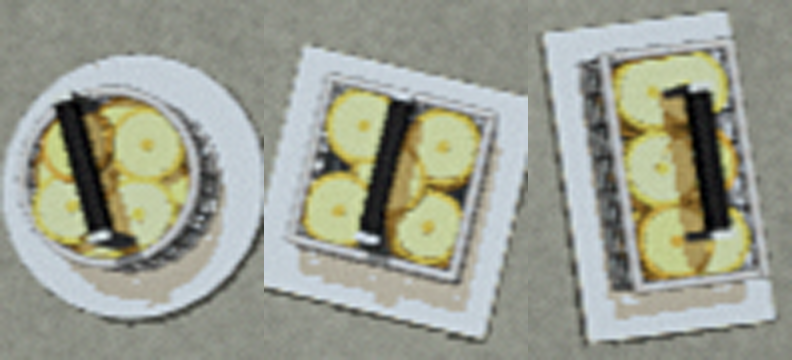

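```bash
python3 - <<'E'
from h import *
f=cams.grab_frame("top")
for n,a,b in(("r",(158,229),(163,231.7)),("s",(288.2,229.5),(256+(392-264)/4,185+191/4)),("o",(502.9,261.25),(496.9,264))): print(n,ray(f,a,55),ray(f,b,10))
E
```

```text
r [[539.17070045 323.72111268]] [[538.3885627  327.03576756]]
s [[542.05096984  79.94522918]] [[540.18324582  83.5833637 ]]
o [[ 489.70062907 -315.84339033]] [[ 486.57936457 -317.1476157 ]]
```

```bash
python3 -c "
from workcell import env
print(env.job_done())"
```

```text
the job is handed in; nothing more can be done
None
```

The job is handed in: each basket now stands on the plate of its own shape. I parked the oblong basket on the wire rack, moved round to round and square to square, then moved the oblong basket from the rack to its plate. It took about 48 s of the 141 s allowed.

- **Centring:** In the final top view, the round, square and oblong baskets sit about 3.5, 4 and 3.5 mm from their plate centres. The oblong and square baskets line up with their plates (gripper within about 0.5° of the measured plate angles).
- **Setting down:** Each basket was lowered in millimetre steps until the wrist force showed contact, then released. The measured force stayed within a few newtons.
- **Bystanders:** The jar, brush and timer appear in the same place in the last pictures as in the first. The rack is empty and the gripper is clear of everything.
- **Checks that disagreed:** The two cameras and the robot's own pose readings differed by 2–4 mm, so those centring figures carry about that much uncertainty. Some automatic outline checks (the plate outlines in the last top view and the round basket's fruit) gave wrong sizes. I read the final centring by hand from an enlarged picture instead.

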